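Take the empty fuel-gas cartridge off its left-hand thread

TASK

The fuel-gas cartridge on the bench feed station is empty. Swing the red-handled shut-off lever all the way to off, which also draws its tooth out of the cartridge collar, then unscrew the cartridge - it has a left-hand thread, as fuel gas always has - lift it off and lower it gently into the red bin so that it stands upright there. Leave the lever shut, and leave the spare cartridge, the tape roll and the two small bottles where they are.

Things in the scene. Friction and masses are not known exactly. Their poses are not given: they have to be found in the camera images.
- gas_station: fuel-gas feed station, fixed to the worktop: dark steel base plate 150 x 176 mm, grey cast manifold, round aluminium seat on top; brass shut-off valve on its +y side, gauge (top about 107 mm up) and copper outlet on its -y side. Origin: on the worktop, on the cartridge's vertical axis; z up; turned 6 to 34 degrees about z
- seat (a point): centre of the seat, whose face is 55 mm above the worktop and 94 mm across. An upright brass stub 42 mm across and 32 mm high stands on it, inside the cartridge at the start, with a coarse two-start LEFT-HAND thread, lead 24 mm per turn (3.8 mm per radian), about 1.5 mm of play all round. Axes as the station's
- cartridge: the empty cartridge, 90 mm high, about 0.35 kg: black ribbed collar at its foot 88 mm across, white body 72 mm across with a red band, square black grip on top. Origin: centre of its underside. At the start it sits screwed down on the seat, yaw that of the station within 1 degree; the lever's tooth between two collar ribs stops all but some 4 degrees of turning
- cartridge_grip (a point): middle of the cartridge's square black grip, on its axis 75 mm above its underside. The grip is 44 x 44 mm, sides along the point's x and y, from 58 to 90 mm above the underside, open all round: pinch two opposite sides from above. With the lever off the cartridge unscrews CLOCKWISE seen from above, rising 3.8 mm per rad; anticlockwise it only jams on the seat
- cartridge_lugs (a point): point on the cartridge's axis 10 mm above its underside, level with the two lugs inside that run in the thread. They are free of it after about 2.45 rad (140 degrees) of clockwise turning from the start; 2.7 rad is safe. The cartridge then lifts straight up and is clear of the stub when 35 mm above the seat
- shutoff (a joint): angle of the shut-off lever about its upright stem, rad: 0 = on (start, up to 0.05), lever alongside the cartridge with its tooth in the collar; grows as the lever swings outward, CLOCKWISE seen from above; pi/2 = off, at the stop. Off means above 1.4. It stays where it is left and takes about 1 N at the handle
- lever_grip (a point): on the axis of the lever's upright red handle, a round post 16 mm across with straight sides from 72 to 114 mm above the worktop (top at 120); this point is 104 mm up and moves with the lever: in the station's frame from about x -63, y +54 mm to x +42, y +159 mm when off. Pinch it from above or push it outward from the cartridge's side
- lever_hinge (a point): point on the lever's upright stem axis, 104 mm above the worktop, fixed to the station at x +42, y +54 mm; the handle runs round it at a radius of 105 mm
- red_bin_loose: open red plastic bin 217 x 162 x 90 mm, loose, on the worktop to the left of the station. Origin: centre of its underside; its x (within 20 degrees of straight ahead) is the long way, the low sloping front is at -x. Inside: floor 3 mm up, clear space x -90 to +100 mm, y -72 to +72 mm, side walls 3 mm thick and 90 mm high
- spare_cartridge: the full spare, the same shape as the cartridge, standing on the worktop at the right; leave it. Origin: centre of its underside
- tape_roll: roll of yellow tape 96 mm across and 48 mm high, lying behind and left of the station; leave it. Origin: centre of its underside
- pill_0: small white bottle with black cap, 46 mm across and 76 mm high, standing at the right; leave it. Origin: centre of its underside
- pill_1: another small white bottle with black cap, 46 mm across and 76 mm high, beside the first; leave it. Origin: centre of its underside

How it is judged:
On the way, in this order (a step that is already met when the one before it is completed fails the run):
1. the shut-off lever is swung fully to off while the cartridge is still down on its seat (value of joint shutoff above 1.4 rad and z of cartridge in the frame of gas_station below 0.058 m), for 0.2 s.
2. the cartridge is unscrewed and lifted clear of the stub, the lever still off (value of joint shutoff above 1.4 rad and z of cartridge in the frame of gas_station above 0.088 m), for 0.1 s.
At the end, for the whole second after the job is handed in: the cartridge stands upright (within 9 degrees) and at rest on the floor of the red bin, wholly inside its walls, the bin still on the worktop, and the shut-off lever is still off (above 1.4 rad) (x of cartridge in the frame of red_bin_loose between -0.08 and 0.08 m and y of cartridge in the frame of red_bin_loose between -0.05 and 0.05 m and z of cartridge in the frame of red_bin_loose between -0.003 and 0.012 m and height (world z) of red_bin_loose below 0.01 m and angle between cartridge's own z axis and vertical below 0.15 rad and linear speed of cartridge below 0.02 m/s and value of joint shutoff above 1.4 rad); the robot touches nothing.
It fails at once if the cartridge is dropped (falls free at more than 0.8 m/s, some 3 cm) (linear speed of cartridge above 0.8 m/s and contact force between the fingers and cartridge below 0.1 N).
It fails at once if the spare cartridge, the tape roll or a small bottle is moved more than 3 cm (distance of any of spare_cartridge, tape_roll, pill_0, pill_1 from where it was at the start of the episode above 0.03 m).
It also fails if it takes over 58 s, if anything falls off the work surface, if the arm or the gripper's body presses on something with over 40 N, if the wrist force passes 120 N, or if a joint passes its speed limit or range.

ROBOT

A 6-joint arm with a two-finger parallel gripper is mounted at the origin on a cart in front of the work surface, level with it; the furniture and walls round the work are solid. World frame = base frame: x ahead of the robot, y to its left, z up, the work surface at z = 0. Lengths are in m, angles in rad, forces in N, time in s.
With the tool pointing down it reaches from about 0.275 to 0.75 m from the base axis. Payload 10.2 kg.
Tool frame: the origin (TCP) lies midway between the tips of the shut fingers; the grasp point (between the pads) lies 19 mm behind it (env.hold_point_z is the distance from the TCP to the grasp point, in m); x points along the fingers, z is the direction in which the jaws open and shut, and the axes are right-handed (so a half turn about x gives the same grasp; the last joint's range is limited). The gripper opens to 85 mm and grips with 20 to 120 N. Pads are 22 mm wide; open, the fingers measure 114 mm over their backs; the gripper's body (76 mm by 85 mm) begins 54 mm behind the grasp point. The pads swing forward as they close: fully open they stand 13 mm farther back than shut.
Start: joints at [-1.424, 0.313, 1.498, -0, 1.331, -0.223], TCP at [0.19, -0.49, 0.231] pointing down, gripper open.
Joint ranges: [-2.94, 2.94], [-0.97, 2.17], [0.19, 2.56], [-1.23, 4.37], [0.02, 3.11], [-2.88, 2.88]. Speed limits (rad/s): [2.39, 2.39, 3.01, 3.14, 3.14, 3.14].

INTERFACE

Orientations are given as a unit quaternion [x, y, z, w].
In Python, from bench import env, kinematics, monitor, eyes, job gives the robot as it stands. The module is installed in compiled form; this text tells all that it offers. Calls block until the motion is done:
- env.reach(position, orientation): joint-space move of the TCP to a pose.
- env.movel(position, velocity=0.15, frame=None, guard=None): straight line of the TCP; frame=None keeps the orientation; velocity is the mean speed in m/s. With guard (N) it stops when the force on the tool has changed by that much, and returns True; else False.
- env.set_joints(angles): joint-space move.
- env.release() and env.close_gripper(effort=None): open the fingers fully, or close them until they stop; effort is the grip in N (None keeps the last).
- env.hold(seconds).
- kinematics.ik(position, orientation): joint angles nearest the present ones, or None.
- monitor.sense(): the state.
- eyes.grab_frame(name): name is "scene" or "side" or "wrist"; returns a dict with "frame" (420x560x3 uint8, red, green, blue), "mtx" (3x3 intrinsics, pixels), "view" (4x4, takes a point from world to camera coordinates). Camera axes: x right, y down, z forward; pixel columns grow to the right and rows downward; lengths in m; the calibration is good to about 2 mm. The wrist camera is an equidistant fisheye: a pixel r from the principal point sees the ray r / f radians off the axis. A picture is of the moment at which its call begins. There is no depth.
A pose or a line that the arm cannot do raises env.MotionError and nothing moves.
- job.hand_in(): hands the job in, once; it reports no verdict.
The state is a dict: "clock": time; "joints": joint angles; "qvel": joint speeds; "joint_efforts": joint torques, N m; "position": TCP position; "ee_rot": TCP orientation; "contact_force": force on the tool from outside, world axes, zero at the start; "ft_torque": the same for the moment, N m; "finger_gap": opening from 0.0 (shut) to 1.0 (fully open).
Only numpy, scipy, OpenCV 4.12 (cv2) and the standard library are available. Lean on these libraries where they do the work, as an engineer would, in place of code of your own. Each camera call takes 0.05 s, during which the arm holds its last target. There are 200 camera calls.

## Working session

There is one attempt and no reset: what is moved stays moved. The work goes in short steps, each a Python script; the robot and the scene stay as the last script left them, time stands still between calls to the robot, and variables do not carry over. Pictures are saved under pics/ and viewed, about 8 in all and at most 12, crops included, and the job is handed in when it is done.

```bash
mkdir -p pics
python3 - <<'E'
from bench import env, kinematics, monitor, eyes, job
import cv2, numpy as np
for n in ("scene","side"):
    f=eyes.grab_frame(n); cv2.imwrite(f"pics/{n}0.png",cv2.resize(f["frame"][:,:,::-1],(800,600),interpolation=cv2.INTER_CUBIC))
    print(n,f["mtx"].round(1).tolist(),f["view"].round(4).tolist())
s=monitor.sense(); print(s["clock"],s["ee_rot"],s["finger_gap"],env.hold_point_z)
E
```

```text
scene [[390.0, 0.0, 282.5], [0.0, 390.0, 213.1], [0.0, 0.0, 1.0]] [[-0.5878, -0.8089, 0.0133, 0.2505], [-0.6327, 0.4494, -0.6306, 0.4085], [0.5042, -0.3791, -0.776, 1.0039], [0.0, 0.0, 0.0, 1.0]]
side [[537.5, 0.0, 290.2], [0.0, 537.5, 211.6], [0.0, 0.0, 1.0]] [[0.9344, 0.3556, -0.0192, -0.4556], [0.2289, -0.6409, -0.7327, -0.0719], [-0.2729, 0.6803, -0.6802, 1.7505], [0.0, 0.0, 0.0, 1.0]]
0.1 [ 0.39984177  0.58366613 -0.39926986  0.5831329 ] 0.9978842116197697 0.0187
```

View pics/scene0.png

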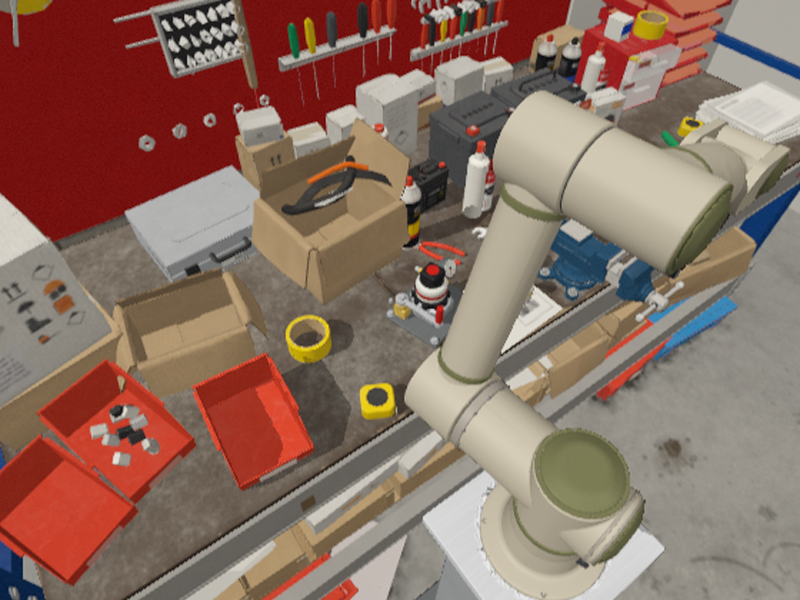

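View pics/side0.png

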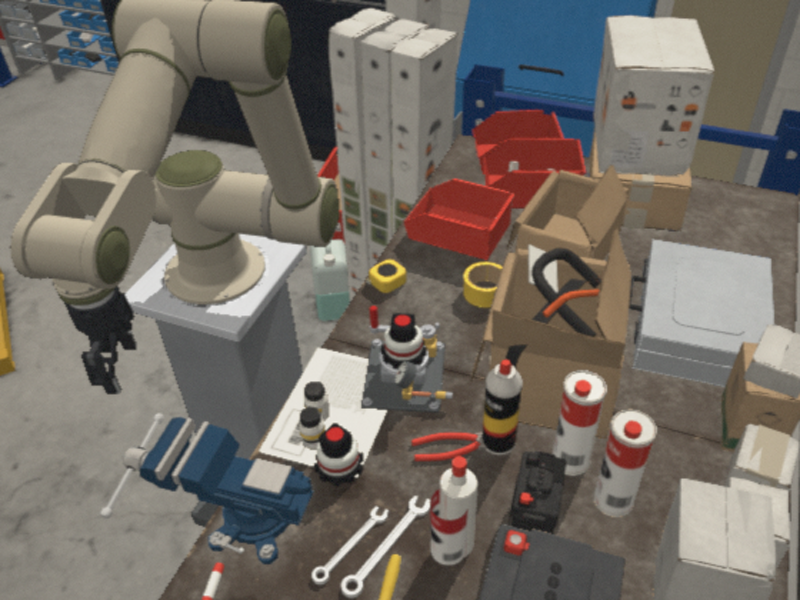

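The scene view shows the station at about (430,300), the loose bin at (253,420) and the lever's red handle at (438,315). In the side view the station is at (405,355) and the bin at (460,215). I'll enlarge these.

```bash
cat > h.py <<'E'
from bench import env, kinematics, monitor, eyes, job
import cv2, numpy as np
def crop(f,x0,y0,w,h,k,step=10):
    im=cv2.resize(f["frame"][y0:y0+h,x0:x0+w,::-1],(w*k,h*k),interpolation=cv2.INTER_CUBIC)
    for x in range(-(-x0//step)*step,x0+w,step):
        cv2.line(im,((x-x0)*k,0),((x-x0)*k,6),(0,255,0),1); cv2.putText(im,str(x),((x-x0)*k,16),0,.35,(0,255,0),1)
    for y in range(-(-y0//step)*step,y0+h,step):
        cv2.line(im,(0,(y-y0)*k),(6,(y-y0)*k),(0,255,0),1); cv2.putText(im,str(y),(8,(y-y0)*k+4),0,.35,(0,255,0),1)
    return im
def onz(f,u,v,z):
    R,t=f["view"][:3,:3],f["view"][:3,3]; c=-R.T@t
    d=R.T@np.linalg.inv(f["mtx"])@[u,v,1]
    return (c+d*(z-c[2])/d[2]).round(4)
E
python3 - <<'E'
from h import *
a=eyes.grab_frame("scene"); b=eyes.grab_frame("side")
cv2.imwrite("pics/st.png",np.hstack([crop(a,265,175,65,75,6),crop(b,245,205,65,75,6)]))
cv2.imwrite("pics/bin.png",np.hstack([crop(a,130,240,95,105,4),crop(b,275,115,95,105,4)]))
E
```

```text
(no output)
```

View pics/st.png

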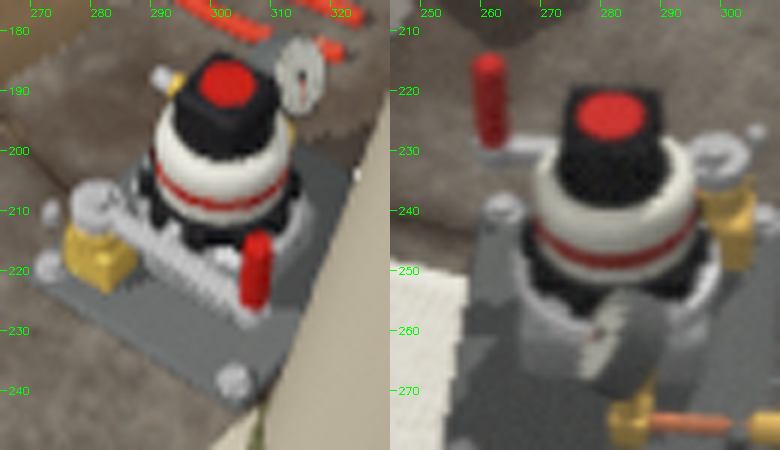

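View pics/bin.png

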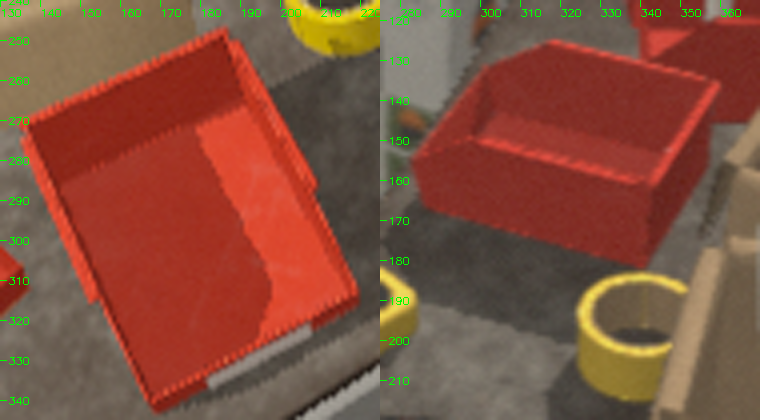

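The crops show: red cap disc at (303,189) scene / (281.7,224.2) side; handle top at (308,214.5) / (261.3,214.7); stem cap at (281.2,206.7) / (299.7,229). The bin's back rim corners are at (136.5,270.5) and (187,247.5) in scene, (360,135.5) and (342.5,160.7) in side.

Run:
```python
from h import *
a=eyes.grab_frame("scene"); b=eyes.grab_frame("side")
P=[f["mtx"]@f["view"][:3] for f in (a,b)]
def tri(p,q):
    X=cv2.triangulatePoints(P[0],P[1],np.array(p,float),np.array(q,float))[:,0]; return (X[:3]/X[3]).round(4)
for n,p,q,z in (("cap",(303,189),(281.7,224.2),.145),("handle",(308,214.5),(261.3,214.7),.12),("stem",(281.2,206.7),(299.7,229),.1),
  ("binL",(136.5,270.5),(360,135.5),.09),("binR",(187,247.5),(342.5,160.7),.09)):
    print(n,tri(p,q),onz(a,*p,z),onz(b,*q,z))
```

```text
cap [ 0.5202 -0.1426  0.1434] [ 0.5176 -0.1423  0.145 ] [ 0.5214 -0.1435  0.145 ]
handle [ 0.4446 -0.1049  0.1206] [ 0.444  -0.1058  0.12  ] [ 0.4448 -0.1039  0.12  ]
stem [ 0.547  -0.0794  0.0757] [ 0.5291 -0.0679  0.1   ] [ 0.5562 -0.1018  0.1   ]
binL [0.5878 0.3912 0.0882] [0.5808 0.3889 0.09  ] [0.5899 0.392  0.09  ]
binR [0.5731 0.2411 0.0883] [0.5687 0.2401 0.09  ] [0.5746 0.2406 0.09  ]
```

```bash
cat >> h.py <<'E'
from scipy.spatial.transform import Rotation as Ro
C=np.array([.520,-.143]); YAW=np.radians(14.2)
def rz(a): return np.array([[np.cos(a),-np.sin(a)],[np.sin(a),np.cos(a)]])
def st(x,y): return C+rz(YAW)@[x,y]
HINGE=st(.042,.054)
def q(phi): # tool down, jaws opening along world angle phi
    x=np.array([0,0,-1.]); z=np.array([np.cos(phi),np.sin(phi),0])
    return Ro.from_matrix(np.c_[x,np.cross(z,x),z]).as_quat()
def say(*t):
    s=monitor.sense(); print(*t,"t",round(s["clock"],2),"pos",s["position"].round(4) if hasattr(s["position"],"round") else s["position"],"F",np.round(s["contact_force"],1),"M",np.round(s["ft_torque"],2),"gap",round(s["finger_gap"],3),"j6",round(s["joints"][5],2))
E
python3 - <<'E'
from h import *
D=np.degrees
print(HINGE)
def t(n,p,phi):
    j=kinematics.ik(list(p),q(phi)); print(n,round(D(phi)),None if j is None else np.round(j,2))
for off in (90,-90):
    for th in (0,80,90): # lever angle cw
        a=YAW+np.pi-np.radians(th); t("lever%d"%th,[*(HINGE+.105*np.array([np.cos(a),np.sin(a)])),.087],YAW-np.radians(th)+np.radians(off))
for k in range(4):
    for r in (0,2.7): t("cart",[*C,.115+.0038*r],YAW+k*np.pi/2-r)
t("lift",[*C,.26],YAW)
for k in range(4): t("bin",[.48,.325,.26],np.radians(k*90-5)); t("binlow",[.48,.325,.062],np.radians(k*90-5))
E
```

```text
[ 0.54747011 -0.08034704]
lever0 104 [-0.49  0.35  1.87 -0.    0.92 -2.31]
lever80 24 [-0.2   0.44  1.74 -0.    0.97 -0.62]
lever90 14 [-0.18  0.47  1.68 -0.    0.99 -0.43]
lever0 -76 [-0.49  0.35  1.87 -0.    0.92  0.83]
lever80 -156 [-0.2   0.44  1.74 -0.    0.97  2.52]
lever90 -166 [-0.18  0.47  1.68 -0.    0.99  2.71]
cart 14 [-0.49  0.46  1.61 -0.    1.07 -0.73]
cart -140 [-0.49  0.45  1.6  -0.    1.1   1.97]
cart 104 [-0.49  0.46  1.61 -0.    1.07 -2.3 ]
cart -50 [-0.49  0.45  1.6  -0.    1.1   0.4 ]
cart 194 [-0.49  0.46  1.61 -0.    1.07  2.41]
cart 40 [-0.49  0.45  1.6  -0.    1.1  -1.18]
cart 284 [-0.49  0.46  1.61 -0.    1.07  0.84]
cart 130 [-0.49  0.45  1.6  -0.    1.1  -2.75]
lift 14 [-0.49  0.33  1.41 -0.    1.41 -0.73]
bin -5 [ 0.39  0.42  1.28 -0.    1.45  0.48]
binlow -5 [ 0.39  0.61  1.52 -0.    1.01  0.48]
bin 85 [ 0.39  0.42  1.28 -0.    1.45 -1.09]
binlow 85 [ 0.39  0.61  1.52 -0.    1.01 -1.09]
bin 175 [ 0.39  0.42  1.28 -0.    1.45 -2.66]
binlow 175 [ 0.39  0.61  1.52 -0.    1.01 -2.66]
bin 265 [ 0.39  0.42  1.28 -0.    1.45  2.05]
binlow 265 [ 0.39  0.61  1.52 -0.    1.01  2.05]
```

Run:
```python
from h import *
p=st(-.063,.054); print(p)
env.reach([*p,.20],q(YAW+np.pi/2)); say()
f=eyes.grab_frame("wrist"); cv2.imwrite("pics/w1.png",crop(f,0,0,560,420,1,40)); print(f["mtx"].round(1).tolist(),f["view"].round(4).tolist())
np.savez("w1.npz",**f)
```

```text
[ 0.44567834 -0.10610432]
t 2.11 pos [ 0.4457 -0.1066  0.2001] F [-0.2 -0.1  0.1] M [-0.06  0.02 -0.01] gap 1.0 j6 -2.31
[[325.2, 0.0, 278.2], [0.0, 325.2, 212.0], [0.0, 0.0, 1.0]] [[-0.244, 0.9698, 0.0007, 0.2113], [0.9313, 0.2341, 0.2791, -0.4183], [0.2705, 0.0687, -0.9602, 0.2347], [0.0, 0.0, 0.0, 1.0]]
```

View pics/w1.png

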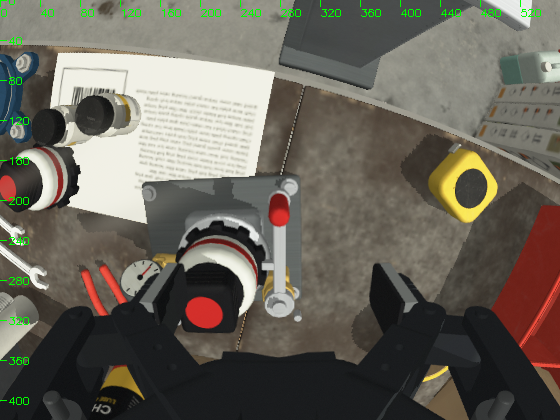

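Run:
```python
from h import *
f=dict(np.load("w1.npz"))
def fish(u,v,z):
    K=f["mtx"]; d=np.array([u-K[0,2],v-K[1,2]])/K[0,0]; r=np.hypot(*d); ray=np.r_[d/r*np.sin(r),np.cos(r)]
    R,t=f["view"][:3,:3],f["view"][:3,3]; c=-R.T@t; w=R.T@ray; return (c+w*(z-c[2])/w[2]).round(4)
print("cap",fish(205,312,.145)); print("handle",fish(279,213,.12)); print("stem",fish(279,302,.08)); print("base corners",fish(150,184,.005),fish(299,176,.005))
```

```text
cap [ 0.5201 -0.1424  0.145 ]
handle [ 0.4407 -0.1065  0.12  ]
stem [ 0.5366 -0.0821  0.08  ]
base corners [ 0.4759 -0.2452  0.005 ] [ 0.429  -0.0874  0.005 ]
```

The wrist view shows the cap at (205,312), handle top at (279,213) and stem at (279,302), and these agree with the first fixes. The yaw comes out near 15°. Next: grip the handle and swing it.

```bash
sed -i 's/^C=.*/C=np.array([.520,-.1425]); YAW=np.radians(15)/' h.py
python3 - <<'E'
from h import *
p=st(-.063,.054)
env.movel([*p,.087],velocity=.12,frame=q(YAW+np.pi/2),guard=15); say("down")
env.close_gripper(25); say("closed")
for th in np.radians([15,30,45,60,75,88]):
    a=YAW+np.pi-th
    g=env.movel([*(HINGE+.105*np.array([np.cos(a),np.sin(a)])),.087],velocity=.10,frame=q(YAW+np.pi/2-th),guard=30); say(round(np.degrees(th)),g)
    if g: break
E
```

```text
down t 3.25 pos [ 0.4455 -0.1068  0.0876] F [-0.2  0.6 -0.4] M [ 0.01 -0.01  0.03] gap 0.999 j6 -2.32
closed t 3.88 pos [ 0.4452 -0.1066  0.0871] F [-0.8 -0.1  1.8] M [0.   0.13 0.04] gap 0.18 j6 -2.32
15 False t 4.31 pos [ 0.4419 -0.0795  0.0871] F [1.4 0.4 0.3] M [ 0.1  -0.27 -0.08] gap 0.178 j6 -2.01
30 False t 4.73 pos [ 0.4457 -0.0527  0.0871] F [ 3.3 -0.6  0.3] M [ 0.   -0.59 -0.  ] gap 0.175 j6 -1.69
45 False t 5.16 pos [ 0.4564 -0.0277  0.0872] F [ 4.1 -1.5 -1.2] M [-0.29 -0.68 -0.02] gap 0.172 j6 -1.37
60 False t 5.58 pos [ 0.4732 -0.0062  0.0872] F [ 4.3 -4.7 -1.3] M [-0.65 -0.7  -0.02] gap 0.181 j6 -1.05
75 False t 6.01 pos [0.495  0.01   0.0871] F [ 4.  -6.6  0.1] M [-0.91 -0.61 -0.05] gap 0.181 j6 -0.74
88 False t 6.4 pos [0.5166 0.0191 0.0871] F [ 3.  -6.5  1.1] M [-1.16 -0.4  -0.02] gap 0.177 j6 -0.49
```

Run:
```python
from h import *
th=np.radians(92); a=YAW+np.pi-th
g=env.movel([*(HINGE+.105*np.array([np.cos(a),np.sin(a)])),.087],velocity=.03,frame=q(YAW+np.pi/2-th),guard=10); say("stop",g)
env.release(); p=monitor.sense()["position"]
env.movel([p[0],p[1],.21],velocity=.2); say()
env.movel([*C,.21],velocity=.25,frame=q(YAW)); say()
f=eyes.grab_frame("wrist"); cv2.imwrite("pics/w2.png",crop(f,0,0,560,420,1,40))
np.savez("w2.npz",**f)
```

```text
stop True t 6.61 pos [0.517  0.0191 0.087 ] F [-4.9 -3.9  6.7] M [-0.49  0.7   0.13] gap 0.177 j6 -0.46
t 8.06 pos [0.5172 0.0202 0.2088] F [ 0.6  0.5 -0.7] M [ 0.05 -0.    0.03] gap 0.999 j6 -0.46
t 8.86 pos [ 0.5198 -0.1415  0.2095] F [0.2 0.8 0.5] M [ 0.02  0.01 -0.04] gap 1.001 j6 -0.75
```

View pics/w2.png

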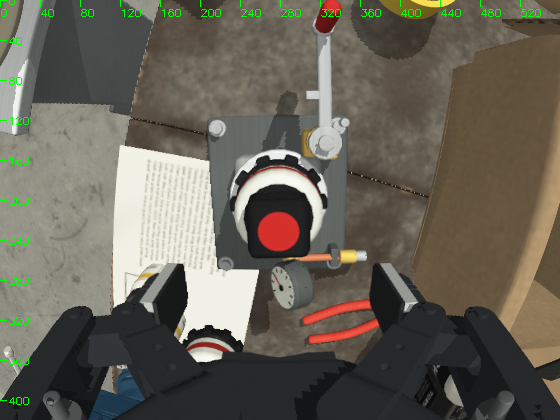

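The lever now points straight out along the plate edge, and the stop was felt at about 90°. The cap sits at (279,231), centred between the jaws with the grip's sides square to them. Next is the grasp and a first turn with force checks.

Run:
```python
from h import *
f=dict(np.load("w2.npz"))
K=f["mtx"]; d=np.array([279-K[0,2],231.5-K[1,2]])/K[0,0]; r=np.hypot(*d); ray=np.r_[d/r*np.sin(r),np.cos(r)]
R,t=f["view"][:3,:3],f["view"][:3,3]; c=-R.T@t; w=R.T@ray; print("cap",(c+w*(.145-c[2])/w[2]).round(4))
g=env.movel([*C,.115],velocity=.12,frame=q(YAW),guard=15); say("down",g)
env.close_gripper(60); say("closed")
for r in (.3,.6):
    env.movel([*C,.115+.0038*r],velocity=.003,frame=q(YAW-r)); say(r)
```

```text
cap [ 0.5216 -0.1431  0.145 ]
down False t 9.85 pos [ 0.5204 -0.1426  0.1158] F [-0.1  0.3  0.5] M [0.05 0.02 0.01] gap 0.996 j6 -0.75
closed t 10.32 pos [ 0.5203 -0.1427  0.1157] F [-1.6  0.3  5.5] M [ 0.06  0.21 -0.01] gap 0.501 j6 -0.75
0.3 t 10.85 pos [ 0.52   -0.1425  0.116 ] F [-0. -0. -0.] M [ 0.09 -0.07 -0.04] gap 0.503 j6 -0.45
0.6 t 11.38 pos [ 0.52   -0.1424  0.1172] F [ 0.9  0.2 -0.8] M [ 0.14 -0.18  0.  ] gap 0.506 j6 -0.15
```

Run:
```python
from h import *
for r in (1.1,1.6,2.1,2.5,2.75):
    env.movel([*C,.115+.0038*r],velocity=.003,frame=q(YAW-r)); say(r)
g=env.movel([*C,.145],velocity=.03,frame=q(YAW-2.75),guard=15); say("lift",g)
if not g:
    g=env.movel([*C,.175],velocity=.05,guard=15); say("lift",g)
f=eyes.grab_frame("side"); g2=eyes.grab_frame("scene")
cv2.imwrite("pics/l1.png",np.hstack([crop(g2,245,145,95,105,4),crop(f,235,180,95,105,4)]))
```

```text
1.1 t 12.17 pos [ 0.5202 -0.1426  0.1192] F [ 2.9  0.3 -1.9] M [ 0.05 -0.61  0.03] gap 0.504 j6 0.35
1.6 t 12.95 pos [ 0.5204 -0.1429  0.1212] F [ 4.6 -2.  -1.4] M [-0.49 -1.1   0.02] gap 0.505 j6 0.85
2.1 t 13.73 pos [ 0.5204 -0.1431  0.1232] F [ 5.4 -2.9 -2.3] M [-0.78 -1.14  0.  ] gap 0.509 j6 1.35
2.5 t 14.39 pos [ 0.5204 -0.1433  0.1248] F [ 3.9 -5.  -2.9] M [-0.91 -1.03  0.  ] gap 0.501 j6 1.75
2.75 t 14.86 pos [ 0.5202 -0.1434  0.1257] F [ 4.4 -4.3 -1.8] M [-1.13 -0.85  0.03] gap 0.508 j6 2.0
lift False t 15.66 pos [ 0.5196 -0.1422  0.1445] F [ 0.5 -0.6 -4.3] M [ 0.02 -0.01  0.02] gap 0.508 j6 2.0
lift False t 16.41 pos [ 0.5199 -0.1424  0.1748] F [ 0.1 -0.4 -5. ] M [-0.02  0.01 -0.07] gap 0.504 j6 2.0
```

View pics/l1.png

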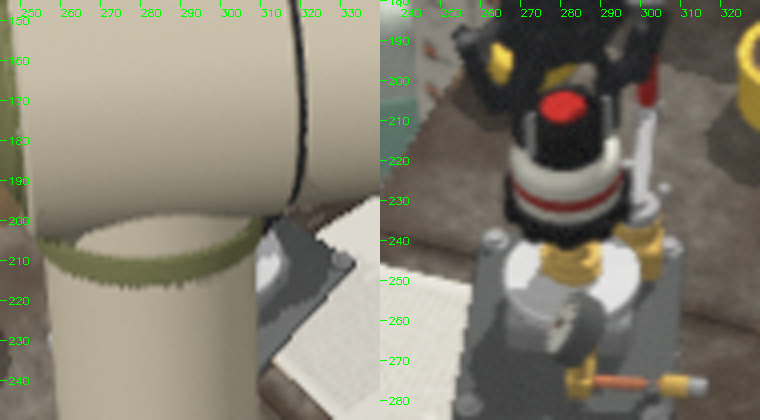

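The side view shows the cartridge in the jaws, clear of the brass stub (about (570,265) in the crop), with the lever still pointing outward. About 4–5 N hangs on the wrist. I'll carry it over the bin.

Run:
```python
from h import *
env.movel([*C,.26],velocity=.15); say("up")
B=[.478,.326]; yaw=np.radians(-5.6)
j=kinematics.ik([*B,.26],q(yaw-np.pi/2)); print(np.round(j,2))
env.movel([*B,.26],velocity=.2,frame=q(yaw-np.pi/2)); say("over")
f=eyes.grab_frame("wrist"); s=eyes.grab_frame("side")
cv2.imwrite("pics/b1.png",np.hstack([cv2.resize(crop(f,0,0,560,420,1,40),(480,360)),crop(s,280,80,90,120,3)]))
```

```text
up t 17.23 pos [ 0.5196 -0.1423  0.2589] F [ 0.2 -0.2 -4.1] M [ 0.01 -0.01 -0.02] gap 0.504 j6 2.0
[ 0.4   0.42  1.28 -0.    1.45  2.06]
over t 19.73 pos [0.4782 0.3255 0.26  ] F [-1.  -0.5 -3.8] M [ 0.04 -0.04 -0.01] gap 0.506 j6 2.06
```

View pics/b1.png

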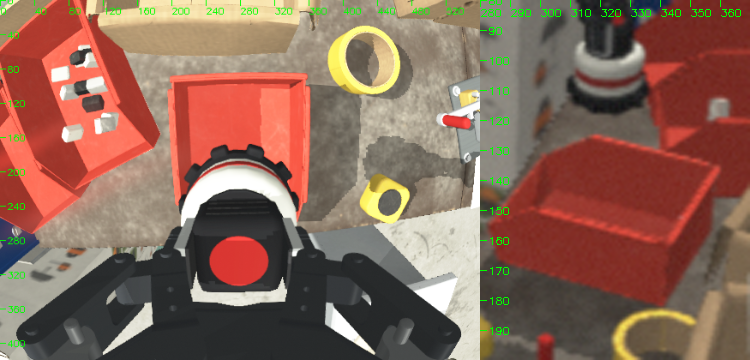

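The bin rim is centred on the cartridge (rim from 172 to 306, cap at 238 in the left picture), with its sides parallel to the image columns. Lowering now.

Run:
```python
from h import *
B=[.478,.326]
g=env.movel([*B,.075],velocity=.12,guard=12); say("down",g)
if not g:
    g=env.movel([*B,.055],velocity=.015,guard=5); say("touch",g)
```

```text
down False t 21.52 pos [0.4783 0.3261 0.0756] F [-0.4 -0.4 -3. ] M [-0.   -0.03  0.05] gap 0.508 j6 2.06
touch True t 22.34 pos [0.4781 0.326  0.0632] F [ 0.4 -0.1  5.4] M [-0.05  0.1   0.03] gap 0.502 j6 2.06
```

Contact came at z 0.063, as predicted, so I'll release and back off.

Run:
```python
from h import *
env.hold(.2); env.release(); say("rel")
B=[.478,.326]
env.movel([*B,.12],velocity=.05,guard=10); say(); env.movel([*B,.28],velocity=.15); env.movel([.40,.12,.30],velocity=.2); say()
f=eyes.grab_frame("scene"); s=eyes.grab_frame("side")
cv2.imwrite("pics/e.png",np.hstack([crop(f,130,190,210,150,2,20),crop(s,245,105,125,150,2,20)]))
```

```text
rel t 23.03 pos [0.4772 0.3256 0.0619] F [-0.9 -0.1  0. ] M [-0.03  0.01  0.01] gap 0.998 j6 2.06
t 24.34 pos [0.4778 0.3259 0.1196] F [-0.6  0.3  0.4] M [-0.02  0.    0.01] gap 1.002 j6 2.06
t 26.82 pos [0.4001 0.1205 0.2998] F [-0.4  0.2  0.2] M [0.03 0.04 0.02] gap 0.996 j6 1.68
```

View pics/e.png

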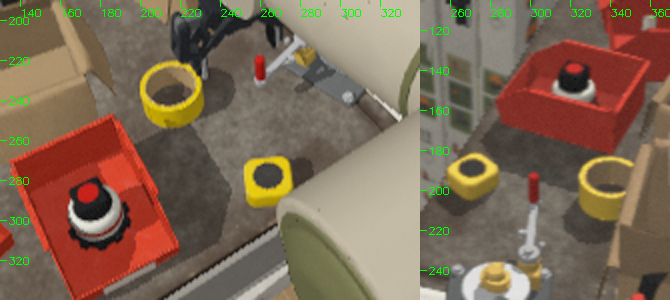

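The cartridge stands upright in the middle of the bin, the lever points straight out, and the tape roll has not moved. Handing in.

```bash
python3 -c "
from h import *
job.hand_in(); say()"
```

```text
the job is handed in; nothing more can be done
the job is handed in; nothing more can be done
```

The job is done and handed in at about 27 s of the 58 s allowed. `job.hand_in()` gives no verdict, so the checks below are my own.

- **Lever:** I pinched the handle and swung it about 90° until I felt it hit the stop. It still points straight out in the last pictures. I judged its angle from the arm's path and the images.
- **Cartridge:** I turned it 2.75 rad clockwise, rising with the thread, with side forces under about 7 N. It then lifted clear of the stub in one go. It touched the bin floor at the predicted height with a contact force change of about 5 N and was released there. The last pictures show it upright near the middle of the bin, with the gripper clear.
- **Other objects:** The tape roll looks unmoved in the last pictures. The spare cartridge and the two bottles were outside those final crops. The arm did not work near them and no unexpected force showed, but I did not check them again at the end.

The only disagreement was in the station's yaw, which came out between 14° and 16° depending on the measurement. I used 15° and it caused no trouble.

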